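# Find the shaft ferrule that fits the gauge pin

## Robot

A 6-joint arm with a two-finger parallel gripper is mounted at the origin on the work surface. World frame = base frame: x ahead of the robot, y to its left, z up, the work surface at z = 0. Lengths are in m, angles in rad, forces in N, time in s.
With the tool pointing down it reaches from about 0.25 to 0.775 m from the base axis. Payload 4 kg.
Tool frame: the origin (TCP) lies midway between the tips of the shut fingers; the grasp point (between the pads) lies 19 mm behind it; z points along the fingers, y is the direction in which the jaws open and shut (so a half turn about z gives the same grasp; the last joint's range is limited). The gripper opens to 94 mm and grips with 3 to 60 N. Pads are 16 mm wide; open, the fingers measure 119 mm over their backs; the gripper's body (75 mm by 177 mm) begins 78 mm behind the grasp point.
Start: joints at [-0.103, 0.087, 1.371, -0, 1.684, -0.103], TCP at [0.55, -0, 0.206] pointing down, gripper open.
Joint ranges: [-3.1, 3.1], [-0.76, 2.03], [0.27, 2.55], [-1.08, 4.22], [0.17, 2.65], [-2.57, 2.57]. Speed limits (rad/s): [2.79, 2.79, 3.14, 3.14, 3.14, 3.14].

## Interface

Orientations are given as [roll, pitch, yaw] about the fixed x, y, z axes, in that order (R = Rz(yaw) Ry(pitch) Rx(roll)).
In Python, from bench import robot, cams gives the robot as it stands.
- The arm moves only by the tool step_arm, never from a script. Its argument "plan" is a list that holds one entry, the list of rows, each a list of 5 numbers: the shift along the world's x, y, z in mm, then the turn about the world's z in rad, then the opening in per cent of the stroke, from 0 (shut) to 100 (fully open). In form: [[[tx, ty, tz, turn, fingers], ...]]. A call has 1 to 8 rows; each row is the pose to reach, as a shift and turn from the pose commanded when the call began; what a row does not reach only later rows make up. A row lasts 1/12 s, in which the tool goes at most 41.7 mm and 7.16 degrees, less where a joint would pass 70% of its speed; a pose out of reach is approached as far as the arm can. A call with a gripper value outside its range is refused whole. The fingers move at their own pace and stop on an object; the grip force is fixed at half the most. Time passes only in rows, so rows that repeat a pose let the fingers close. It gives the time, the measured TCP pose, the force and the opening at its end, in the units of the state.
- robot.get_obs(): the state, without advancing time (a new reading comes with each control period).
- cams.snapshot(name): name is "scene" or "side" or "wrist"; returns a dict with "frame" (400x640x3 uint8, red, green, blue), "camera_matrix" (3x3 intrinsics, pixels), "k1" (the pictures are not rectified: a ray, as slopes to the right and down, at radius r is drawn at 1 + k1 r^2 times it, then the intrinsics apply), "origin" and "attitude" of the camera in the world; the wrist camera has in their place "T_tool_cam" (4x4, takes a point from camera to tool coordinates, whose origin is the TCP and whose axes are the flange's). Camera axes: x right, y down, z forward; pixel columns grow to the right and rows downward; lengths in m; the calibration is good to about 2 mm. A picture is of the moment at which its call begins: read the wrist's pose just before it. There is no depth.
- robot.close_job(): hands the job in, once; it reports no verdict.
The state is a dict: "time": time; "joint_positions": joint angles; "qvel": joint speeds; "joint_torque": joint torques, N m; "tool_pos": TCP position; "ee_rot": TCP orientation; "wrist_force": force on the tool from outside, world axes, zero at the start; "wrist_torque": the same for the moment, N m; "width": finger opening in m.
Only numpy, scipy, OpenCV 4.12 (cv2) and the standard library are available. Lean on these libraries where they do the work, as an engineer would, in place of code of your own. Each camera call takes 0.05 s, during which the arm holds its last target. There are 200 camera calls.

## Task

Exactly one of the three brass ferrules fits the pin standing on the steel gauge plate. Find it by gently sliding them down over the pin, without forcing any; leave the one that goes fully home there, flat on the plate, and stand the other two upright on the floor of the plywood tray, without disturbing the other things on the bench.

Things in the scene. Friction and masses are not known exactly. Their poses are not given: they have to be found in the camera images.
- ferrule_a_center (a point): one of three look-alike plain brass ferrules: a cylinder 42 mm in diameter, 64 mm tall, about 0.3 kg, standing upright, closed flat top up, with a blind round bore open at its underside (20, 26 or 32 mm wide and 58, 44 or 30 mm deep; it cannot be seen). This point is its centre, 32 mm above its lower rim; z points up. Grasp it across its diameter from above.
- ferrule_b_center (a point): one of three look-alike plain brass ferrules: a cylinder 42 mm in diameter, 64 mm tall, about 0.3 kg, standing upright, closed flat top up, with a blind round bore open at its underside (20, 26 or 32 mm wide and 58, 44 or 30 mm deep; it cannot be seen). This point is its centre, 32 mm above its lower rim; z points up. Grasp it across its diameter from above.
- ferrule_c_center (a point): one of three look-alike plain brass ferrules: a cylinder 42 mm in diameter, 64 mm tall, about 0.3 kg, standing upright, closed flat top up, with a blind round bore open at its underside (20, 26 or 32 mm wide and 58, 44 or 30 mm deep; it cannot be seen). This point is its centre, 32 mm above its lower rim; z points up. Grasp it across its diameter from above.
- gauge_seat (a point): centre of the upper face of the steel gauge plate (110 x 110 mm, 20 mm thick, fixed to the bench, 4 mm high bolt heads in its corners), at the foot of the pin; z up. The fitting ferrule goes down until its lower rim rests on the plate (its centre 32 mm above this point); the others stop at least 10 mm higher, their bore too narrow or too shallow for the pin.
- gauge_pin (a point): a point on the axis of the fixed upright steel gauge pin, 20 mm above the plate; z up. The pin is 18 mm in diameter and 54 mm tall, or 24 and 40, or 30 and 26 (varies), with a 3 mm chamfer at its top; the fitting bore is 2 mm wider. Come down at 30 mm/s or less; a push of 6 to 10 N is plenty, a knock above 90 N is forcing. Two spare pins stand on a wooden block further away: ignore them.
- tray_in (a point): centre of the inner floor of the plywood tray for ferrules that do not fit: floor 208 mm along its x by 118 mm along its y, 6 mm above the bench, walls 6 mm thick and 16 mm higher than the floor, fixed. Two ferrules stand well at 50 mm either side of this point along its x.
- drawknife: a drawknife lying on the bench (steel blade 200 mm long with two wooden handles, 145 x 255 mm overall, 25 mm high), origin near the blade's middle on the underside; leave it alone
- hammer: a hammer with a wooden handle, about 300 mm long, lying on the bench, origin near its middle; leave it alone
- glue_jar: a white plastic glue jar with a lid, 64 mm in diameter and 75 mm tall, origin under its centre; leave it alone
Things that resemble listed ones, but are neither listed nor needed, are in the scene too. What is shaped like the part that bears ferrule_a_center but blue, pink or purple is not meant.

How it is judged:
By the outcome, as a careful person would: the job done as asked, in the order asked, and still so for the second after the job is handed in, with the robot touching nothing.
It also fails if it takes over 72 s, if anything falls off the work surface, if the arm or the gripper's body presses on something with over 40 N, if the wrist force passes 120 N, or if a joint passes its speed limit or range.

## Working session

There is one attempt and no reset: what is moved stays moved. The work goes in short steps, Python scripts to look and compute and a tool call to move; the robot and the scene stay as the last step left them, time stands still between calls to the robot, and variables do not carry over. Pictures are saved under pics/ and viewed, about 8 in all and at most 12, crops included, and the job is handed in when it is done.

Besides the shell and the picture viewer there is one more tool, called by a JSON object that holds its "method" and its "body". step_arm: Moves the arm, as the interface text tells. Its arguments: {"type":"object","properties":{"plan":{"type":"array"}},"required":["plan"]}

```bash
mkdir -p pics; cat > h.py <<'E'
import numpy as np, cv2
from bench import robot, cams
from scipy.spatial.transform import Rotation as R
def snap(n,f):
    o=robot.get_obs(); s=cams.snapshot(n); cv2.imwrite('pics/'+f,s['frame'][:,:,::-1])
    np.save('pics/'+f+'.npy',{'s':s,'o':o},allow_pickle=True); return s
def pose(s,o):
    if 'origin' in s:
        a=np.array(s['attitude']); 
        Rm=a if a.shape==(3,3) else R.from_euler('xyz',a).as_matrix()
        return Rm,np.array(s['origin'])
    T=np.array(s['T_tool_cam']); Rt=R.from_euler('xyz',o['ee_rot']).as_matrix()
    return Rt@T[:3,:3], Rt@T[:3,3]+np.array(o['tool_pos'])
def load(f): 
    d=np.load('pics/'+f+'.npy',allow_pickle=True).item(); return d['s'],d['o']
def topl(f,uv,z):
    s,o=load(f); K=np.array(s['camera_matrix']); k=s['k1']
    p=cv2.undistortPoints(np.array([[uv]],float),K,np.array([k,0,0,0.]))[0,0]
    Rm,c=pose(s,o); d=Rm@np.array([p[0],p[1],1]); t=(z-c[2])/d[2]; return c+t*d
def proj(f,P):
    s,o=load(f); Rm,c=pose(s,o); q=(np.atleast_2d(P)-c)@Rm
    return cv2.projectPoints(q.reshape(-1,1,3),np.zeros(3),np.zeros(3),np.array(s['camera_matrix']),np.array([s['k1'],0,0,0.]))[0][:,0]
E
python3 - <<'E'
from h import *
for n in ('scene','side','wrist'):
    s=snap(n,n+'0.png'); print(n,{k:v for k,v in s.items() if k!='frame'})
print(robot.get_obs())
E
```

```text
scene {'camera_matrix': array([[393.01179495,   0.        , 316.28181136],
       [  0.        , 393.01179495, 200.39168981],
       [  0.        ,   0.        ,   1.        ]]), 'k1': -0.03471707946914932, 'origin': array([1.36815259, 0.25564587, 0.75087918]), 'attitude': array([-2.25166098, -0.02347376,  1.93301709])}
side {'camera_matrix': array([[513.56014979,   0.        , 321.14716062],
       [  0.        , 513.56014979, 200.35697369],
       [  0.        ,   0.        ,   1.        ]]), 'k1': -0.0076393829199470475, 'origin': array([0.26182158, 0.99203316, 0.86471414]), 'attitude': array([-2.23387643,  0.02101223, -2.85155897])}
wrist {'camera_matrix': array([[285.33276372,   0.        , 320.03684756],
       [  0.        , 285.33276372, 202.25287934],
       [  0.        ,   0.        ,   1.        ]]), 'k1': 0.013975916781359779, 'T_tool_cam': array([[-1.38305420e-03, -9.59919407e-01, -2.80272760e-01,
         8.16906890e-02],
       [ 9.99998942e-01, -1.20100399e-03, -8.21291752e-04,
         2.20988187e-04],
       [ 4.51765189e-04, -2.80273599e-01,  9.59920052e-01,
        -1.79233771e-01],
       [ 0.00000000e+00,  0.00000000e+00,  0.00000000e+00,
         1.00000000e+00]])}
{'time': 0.15, 'joint_positions': array([-1.03088717e-01,  8.78215449e-02,  1.37187128e+00, -5.72501159e-06,
        1.68361750e+00, -1.03115775e-01]), 'qvel': array([ 0.00083578, -0.00152732, -0.0059292 ,  0.00277283, -0.00091164,
        0.00130063]), 'joint_torque': array([ 1.24418581e-03, -3.40636396e+01, -3.02795255e+01,  7.18983379e-02,
        3.04441026e-02, -1.11468453e-04]), 'tool_pos': array([5.49584549e-01, 4.25615867e-05, 2.04571385e-01]), 'ee_rot': array([-3.13988352e+00, -1.71145619e-04,  1.57082260e+00]), 'wrist_force': array([ 0.3681746 ,  0.4211939 , -0.39719388]), 'wrist_torque': array([ 0.01194185, -0.03347822,  0.03244501]), 'width': 0.09397979143308118}
```

View pics/scene0.png

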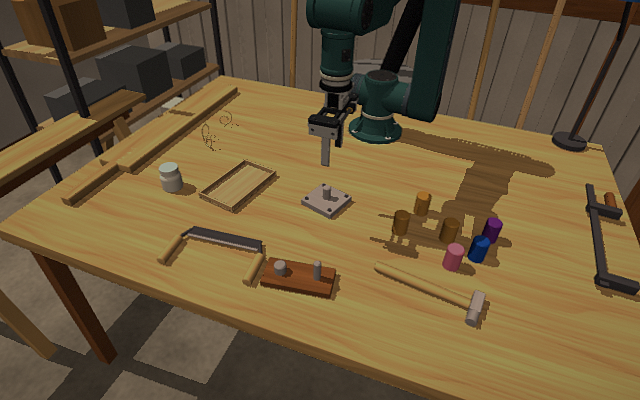

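View pics/side0.png

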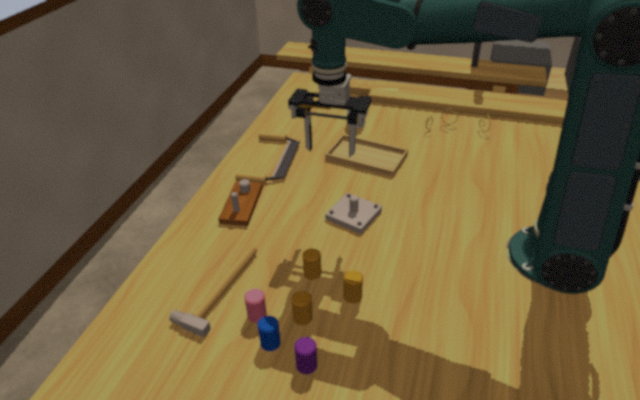

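The scene view shows the brass ferrules at about (423,203), (401,222) and (450,232). The plate and pin are at (326,198), the tray at (238,185) and the decoys at (454,257), (479,249) and (492,231).

```bash
python3 - <<'E'
from h import *
def r(p): return np.round(p*1000).astype(int)
for n,uv in dict(A=(423,194),B=(401,213),C=(450,222),pink=(455,247),blue=(480,239),pur=(493,221)).items(): print(n,r(topl('scene0.png',uv,.064)))
for n,uv in dict(A=(353,276),B=(312,254),C=(302,297),pink=(256,295),blue=(268,322),pur=(306,344)).items(): print(n,'side',r(topl('side0.png',uv,.064)))
print('pin',r(topl('scene0.png',(326,199),.02)),'tray',[r(topl('scene0.png',p,.022)) for p in ((200,192),(249,162),(276,175),(232,209))])
print('tray side',[r(topl('side0.png',p,.022)) for p in ((341,139),(407,152),(391,172),(327,157))])
print('jar',r(topl('scene0.png',(170,167),.075)))
a=cv2.imread('pics/scene0.png'); b=cv2.imread('pics/side0.png')
A=cv2.resize(a[175:275,375:515],None,fx=4,fy=4,interpolation=cv2.INTER_CUBIC)
B=cv2.resize(a[170:225,290:360],(240,189),interpolation=cv2.INTER_CUBIC)
C=cv2.resize(b[185:235,315:390],(240,160),interpolation=cv2.INTER_CUBIC)
im=np.zeros((400,800,3),np.uint8); im[:,:560]=A; im[:189,560:]=B; im[200:360,560:]=C
im=cv2.convertScaleAbs(im,alpha=1.5)
cv2.imwrite('pics/c1.png',im)
E
```

```text
A [425 243  64]
B [533 201  64]
C [519 329  64]
pink [609 351  64]
blue [556 408  64]
pur [471 437  64]
A side [431 247  64]
B side [535 206  64]
C side [517 332  64]
pink side [610 352  64]
blue side [561 411  64]
pur side [474 439  64]
pin [501 -24  20] tray [array([ 616, -384,   22]), array([ 416, -327,   22]), array([ 449, -212,   22]), array([ 649, -256,   22])]
tray side [array([ 617, -354,   22]), array([ 405, -331,   22]), array([ 432, -215,   22]), array([ 631, -243,   22])]
jar [ 601 -491   75]
```

View pics/c1.png

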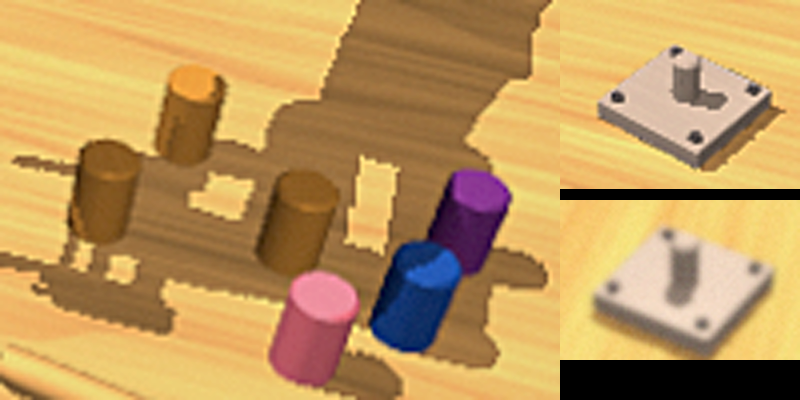

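The enlarged crop shows three brass ferrules, with A nearest the robot, B toward the pin and C next to the pink one. The pin looks about 24 mm wide. Next I'll check the wrist view for an accurate pin position.

```bash
python3 - <<'E'
from h import *
for n,P in dict(pinfoot=(.501,-.024,.02),pintop=(.501,-.024,.06),A=(.428,.245,.064),B=(.534,.203,.064),C=(.518,.330,.064),tray=(.527,-.290,.006)).items(): print(n,proj('wrist0.png',np.array(P)))
E
```

```text
pinfoot [[283.83355309 201.97260664]]
pintop [[279.66656554 211.33348359]]
A [[185.3580644  -70.58138465]]
B [[303.71774389 -14.79454858]]
C [[ 280.95690553 -202.39732573]]
tray [[306.74727766 356.34667078]]
```

View pics/wrist0.png

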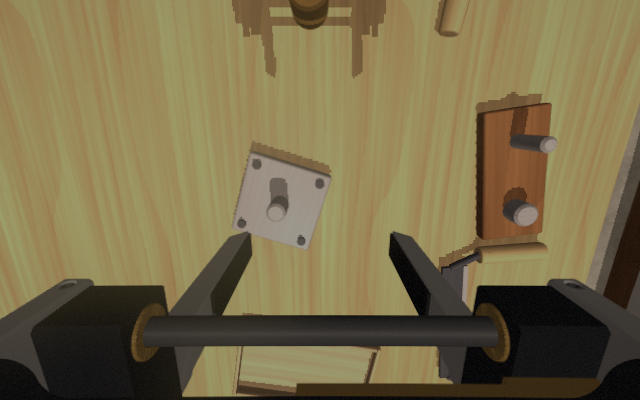

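The wrist view shows the plate's bolts at about (257,164), (319,184), (301,241) and (242,223), and the pin top near (277,211). On the spare block stand a thin tall pin and a wide short one, so the gauge pin is probably the 24 x 40 mm one. Next I'll move over the ferrules.

{"method": "step_arm", "body": {"plan": [[[-6, 40, 0, 0, 100], [-12, 80, 0, 0, 100], [-18, 120, 0, 0, 100], [-24, 160, 0, 0, 100], [-30, 200, 0, 0, 100], [-36, 235, 0, 0, 100], [-40, 255, 0, 0, 100], [-40, 255, 0, 0, 100]]]}}

```text
time: 0.82
tool_pos: [0.5084, 0.259, 0.2048]
ee_rot: [-3.14, -0.001, 1.577]
wrist_force: [0.5, -0.4, -0.6]
width: 0.0937
```

```bash
python3 - <<'E'
from h import *
s=snap('wrist','w1.png'); print(robot.get_obs()['tool_pos'],robot.get_obs()['wrist_force'])
print(proj('w1.png',np.array([(.428,.245,.064),(.534,.203,.064),(.518,.330,.064)])))
a=cv2.imread('pics/wrist0.png')[140:260,220:350]
cv2.imwrite('pics/c2.png',np.hstack([cv2.convertScaleAbs(s['frame'][0:300,100:520,::-1],alpha=1.6),cv2.resize(cv2.resize(a,(325,300),interpolation=cv2.INTER_CUBIC),(325,300))]))
for b in ((257,164),(319,184),(301,241),(242,223),(279.75,203)): print(topl('wrist0.png',b,.024))
print('pintop',topl('wrist0.png',(277,211),.06))
E
```

```text
[0.50913062 0.2567005  0.20482639] [ 0.87903539 -1.04628953 -0.66169644]
[[251.47797065 203.93494226]
 [341.17472494 237.59372155]
 [329.39249527 129.3379328 ]]
[0.4695095  0.02714044 0.024     ]
[0.54776904 0.00125621 0.024     ]
[ 0.52296733 -0.07841676  0.024     ]
[ 0.44437964 -0.05216324  0.024     ]
[ 0.49612191 -0.02423986  0.024     ]
pintop [ 0.49783806 -0.02357948  0.06      ]
```

View pics/c2.png

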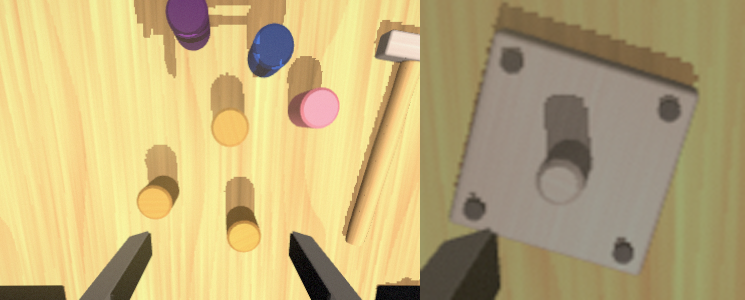

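The wrist view puts the ferrule tops, in full-image pixels, at A (254,202), B (344,236) and C (330,128). That gives A≈(431,247), B≈(537,205), C≈(518,331) and the pin at about (497,-25) mm. I'll grasp B first.

{"method": "step_arm", "body": {"plan": [[[14, -26, -20, 0, 100], [27, -51, -50, 0, 100], [27, -51, -85, 0, 100], [27, -51, -120, 0, 100], [27, -51, -150, 0, 100], [27, -51, -170, 0, 100], [27, -51, -179, 0, 100], [27, -51, -179, 0, 60]]]}}

```text
time: 1.53
tool_pos: [0.5352, 0.202, 0.0235]
ee_rot: [-3.136, 0.002, 1.569]
wrist_force: [-0.1, -0.3, 0.4]
width: 0.0903
```

{"method": "step_arm", "body": {"plan": [[[0, 0, 0, 0, 40], [0, 0, 0, 0, 40], [0, 0, 0, 0, 30], [0, 0, 0, 0, 20], [0, 0, 0, 0, 20], [0, 0, 0, 0, 20]]]}}

```text
time: 2.03
tool_pos: [0.5375, 0.2042, 0.0274]
ee_rot: [3.14, -0.0, 1.571]
wrist_force: [0.1, -0.1, -0.9]
width: 0.0506
```

{"method": "step_arm", "body": {"plan": [[[0, 0, 0, 0, 20], [0, 0, 0, 0, 20], [0, 0, 0, 0, 10], [0, 0, 0, 0, 10], [0, 0, 0, 0, 10]]]}}

```text
time: 2.45
tool_pos: [0.5371, 0.2041, 0.0268]
ee_rot: [3.141, -0.0, 1.571]
wrist_force: [-0.8, -0.4, 1.6]
width: 0.0416
```

```bash
python3 - <<'E'
from h import *
o=robot.get_obs();print(o['tool_pos'],o['wrist_force'],o['width'])
E
```

```text
[0.53712491 0.20412399 0.02683378] [-0.78268674 -0.36625463  1.5810819 ] 0.041562120221658276
```

{"method": "step_arm", "body": {"plan": [[[0, 0, 35, 0, 10], [0, 0, 70, 0, 10], [-6, -35, 100, 0, 10], [-13, -75, 100, 0, 10], [-20, -115, 100, 0, 10], [-27, -155, 100, 0, 10], [-34, -195, 100, 0, 10], [-40, -230, 100, 0, 10]]]}}

```text
time: 3.12
tool_pos: [0.4954, -0.0282, 0.1254]
ee_rot: [-3.14, 0.0, 1.57]
wrist_force: [0.9, 0.2, -3.1]
width: 0.0417
```

{"method": "step_arm", "body": {"plan": [[[0, 0, 0, 0, 10], [0, 0, 0, 0, 10], [0, 0, 0, 0, 10]]]}}

```text
time: 3.37
tool_pos: [0.4966, -0.0257, 0.1256]
ee_rot: [-3.14, -0.001, 1.57]
wrist_force: [0.4, 0.7, -3.1]
width: 0.0416
```

```bash
python3 - <<'E'
from h import *
s=snap('wrist','w2.png');o=robot.get_obs();print(o['tool_pos'],o['wrist_force'],o['width'])
t=snap('scene','s2.png'); u=snap('side','d2.png')
f=lambda i:cv2.resize(i,None,fx=5,fy=5,interpolation=cv2.INTER_CUBIC)
a=s['frame'][100:400,160:480,::-1]; b=f(t['frame'][150:225,285:365,::-1])[:300]; 
c=cv2.convertScaleAbs(f(u['frame'][175:235,320:385,::-1]),alpha=1.3); 
im=np.zeros((600,725,3),np.uint8); im[:300,:320]=a; im[:375,325:725]=f(t['frame'][150:225,285:365,::-1]); im[300:600,:325]=c
cv2.imwrite('pics/c3.png',im)
E
```

```text
[ 0.49674033 -0.02512331  0.1257592 ] [-0.14019671 -0.20997622 -2.64616142] 0.04185988731632724
```

View pics/c3.png

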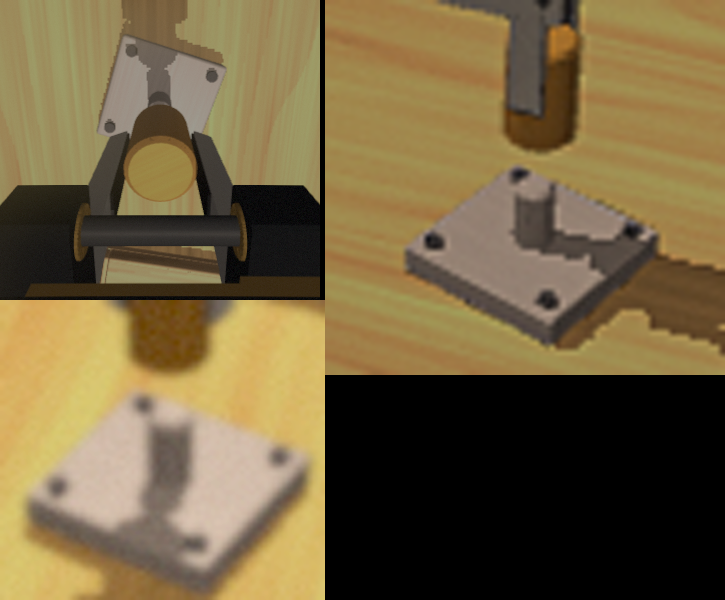

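The wrist, scene and side views show B held upright above the pin and well aligned with it. Now the slow descent.

{"method": "step_arm", "body": {"plan": [[[0, 0, -8, 0, 10], [0, 0, -16, 0, 10], [0, 0, -24, 0, 10], [0, 0, -28, 0, 10], [0, 0, -30, 0, 10], [0, 0, -32, 0, 10], [0, 0, -34, 0, 10], [0, 0, -36, 0, 10]]]}}

```text
time: 4.18
tool_pos: [0.4973, -0.0261, 0.0907]
ee_rot: [3.141, 0.0, 1.571]
wrist_force: [0.2, -0.3, -2.9]
width: 0.042
```

{"method": "step_arm", "body": {"plan": [[[0, 0, -1, 0, 10], [0, 0, -2, 0, 10], [0, 0, -3, 0, 10], [0, 0, -3, 0, 10]]]}}

```text
time: 4.52
tool_pos: [0.497, -0.026, 0.0874]
ee_rot: [3.142, -0.0, 1.571]
wrist_force: [0.0, 0.3, -1.7]
width: 0.0414
```

{"method": "step_arm", "body": {"plan": [[[0, 0, -1, 0, 10], [0, 0, -2, 0, 10], [0, 0, -3, 0, 10], [0, 0, -3, 0, 10]]]}}

```text
time: 4.85
tool_pos: [0.4969, -0.026, 0.0842]
ee_rot: [-3.141, -0.0, 1.571]
wrist_force: [-0.3, -0.5, -3.1]
width: 0.0415
```

{"method": "step_arm", "body": {"plan": [[[0, 0, -1, 0, 10], [0, 0, -2, 0, 10], [0, 0, -3, 0, 10], [0, 0, -4, 0, 10], [0, 0, -5, 0, 10], [0, 0, -6, 0, 10], [0, 0, -6, 0, 10]]]}}

```text
time: 5.43
tool_pos: [0.4969, -0.026, 0.0782]
ee_rot: [-3.141, -0.0, 1.571]
wrist_force: [-0.3, 0.9, -2.6]
width: 0.0419
```

{"method": "step_arm", "body": {"plan": [[[0, 0, -2, 0, 10], [0, 0, -4, 0, 10], [0, 0, -6, 0, 10], [0, 0, -8, 0, 10], [0, 0, -10, 0, 10], [0, 0, -12, 0, 10], [0, 0, -14, 0, 10], [0, 0, -16, 0, 10]]]}}

```text
time: 6.1
tool_pos: [0.497, -0.026, 0.0623]
ee_rot: [3.142, 0.0, 1.571]
wrist_force: [0.1, -0.1, -3.5]
width: 0.0418
```

{"method": "step_arm", "body": {"plan": [[[0, 0, -1, 0, 10], [0, 0, -2, 0, 10], [0, 0, -3, 0, 10], [0, 0, -4, 0, 10], [0, 0, -5, 0, 10], [0, 0, -6, 0, 10], [0, 0, -6, 0, 10]]]}}

```text
time: 6.68
tool_pos: [0.4971, -0.026, 0.0568]
ee_rot: [3.141, 0.0, 1.571]
wrist_force: [-0.4, -0.1, -1.1]
width: 0.0415
```

{"method": "step_arm", "body": {"plan": [[[0, 0, -1, 0, 10], [0, 0, -2, 0, 10], [0, 0, -2, 0, 10], [0, 0, -2, 0, 10]]]}}

```text
time: 7.02
tool_pos: [0.4972, -0.026, 0.0568]
ee_rot: [3.141, 0.0, 1.571]
wrist_force: [-4.9, 1.0, 8.6]
width: 0.0416
```

B stops at tip z = 56.8 mm, so its rim is about 10 mm above the plate, under a 9 N push. It is the wide, shallow one, so it goes to the tray.

{"method": "step_arm", "body": {"plan": [[[0, 0, 15, 0, 10], [0, 0, 35, 0, 10], [0, 0, 60, 0, 10], [10, -30, 90, 0, 10], [20, -68, 110, 0, 10], [31, -106, 130, 0, 10], [42, -144, 145, 0, 10], [53, -182, 145, 0, 10]]]}}

```text
time: 7.68
tool_pos: [0.5505, -0.2051, 0.2033]
ee_rot: [3.135, 0.003, 1.572]
wrist_force: [1.6, 0.5, -1.6]
width: 0.0412
```

{"method": "step_arm", "body": {"plan": [[[10, -36, 0, 0, 10], [20, -70, 0, 0, 10], [28, -92, 0, 0, 10], [28, -92, 0, 0, 10], [28, -92, 0, 0, 10]]]}}

```text
time: 8.1
tool_pos: [0.5764, -0.2963, 0.1976]
ee_rot: [-3.14, -0.002, 1.569]
wrist_force: [-0.3, 0.6, -2.5]
width: 0.0416
```

```bash
python3 - <<'E'
from h import *
s=snap('wrist','w3.png');o=robot.get_obs();print(o['tool_pos'],o['wrist_force'],o['width'])
t=snap('scene','s3.png')
im=np.zeros((400,800,3),np.uint8); im[:,:480]=s['frame'][:,80:560,::-1]; im[:280,480:]=cv2.resize(t['frame'][150:220,190:270,::-1],(320,280),interpolation=cv2.INTER_CUBIC)
for f,off,sc,o2 in (('w3.png',(80,0),1,0),('s3.png',(190,150),4,480)):
    a=-.19; ex=np.array([np.cos(a),np.sin(a),0]);ey=np.array([-ex[1],ex[0],0])
    P=[np.array([.527,-.290,.006])+u*.104*ex+v*.059*ey for u,v in((1,1),(-1,1),(-1,-1),(1,-1))]
    q=(proj(f,np.array(P))-off)*sc+(o2,0)
    cv2.polylines(im,[q.astype(np.int32)],True,(0,0,255),1)
cv2.imwrite('pics/c4.png',im)
E
```

```text
[ 0.57641695 -0.29505461  0.19818535] [-0.12447336 -0.29616792 -1.55020431] 0.041377172777087336
```

View pics/c4.png

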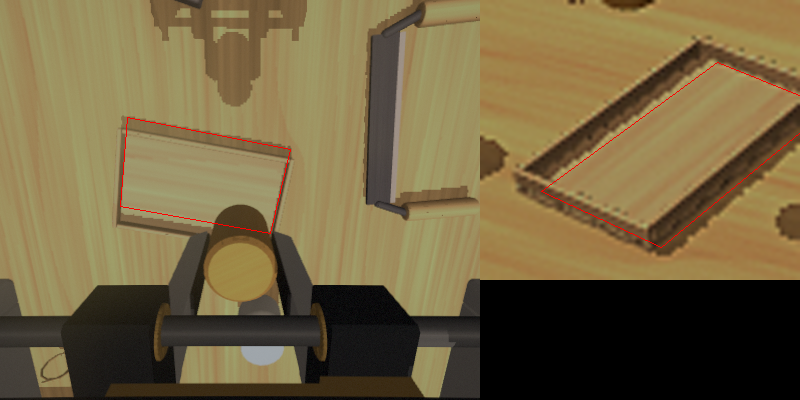

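The tray outline lies about 10 mm to -y of my estimate, which puts its centre near (524,-300) with an axis angle of about -9°. I'll set B at (573,-308).

{"method": "step_arm", "body": {"plan": [[[-2, -7, -30, 0, 10], [-3, -14, -65, 0, 10], [-3, -14, -100, 0, 10], [-3, -14, -130, 0, 10], [-3, -14, -148, 0, 10], [-3, -14, -156, 0, 10], [-3, -14, -160, 0, 10], [-3, -14, -162, 0, 10]]]}}

```text
time: 8.87
tool_pos: [0.5742, -0.3085, 0.0381]
ee_rot: [3.14, 0.001, 1.572]
wrist_force: [0.4, 0.2, -1.5]
width: 0.0417
```

{"method": "step_arm", "body": {"plan": [[[0, 0, -1, 0, 10], [0, 0, -2, 0, 10], [0, 0, -2, 0, 10]]]}}

```text
time: 9.12
tool_pos: [0.5746, -0.3097, 0.037]
ee_rot: [3.139, 0.002, 1.571]
wrist_force: [0.5, 0.2, -3.5]
width: 0.0417
```

{"method": "step_arm", "body": {"plan": [[[0, 0, -1, 0, 10], [0, 0, -2, 0, 10], [0, 0, -3, 0, 10], [0, 0, -4, 0, 10], [0, 0, -4, 0, 10]]]}}

```text
time: 9.53
tool_pos: [0.5739, -0.3095, 0.0328]
ee_rot: [3.141, 0.001, 1.571]
wrist_force: [-1.7, 0.8, 4.8]
width: 0.0413
```

{"method": "step_arm", "body": {"plan": [[[0, 0, 0, 0, 75], [0, 0, 0, 0, 75], [0, 0, 0, 0, 75], [0, 0, 0, 0, 75], [0, 0, 30, 0, 75], [0, 0, 65, 0, 75], [0, 0, 105, 0, 75], [-5, 20, 140, 0, 75]]]}}

```text
time: 10.2
tool_pos: [0.5687, -0.2918, 0.1724]
ee_rot: [3.141, 0.002, 1.568]
wrist_force: [0.5, -0.2, 0.3]
width: 0.0704
```

{"method": "step_arm", "body": {"plan": [[[-10, 40, 0, 0, 90], [-20, 80, 0, 0, 90], [-30, 120, 0, 0, 90], [-40, 160, 0, 0, 90], [-50, 200, 0, 0, 90], [-60, 240, 0, 0, 90], [-70, 280, 0, 0, 90], [-80, 320, 0, 0, 90]]]}}

```text
time: 10.87
tool_pos: [0.4878, 0.0325, 0.1712]
ee_rot: [3.141, -0.0, 1.57]
wrist_force: [0.4, -0.2, 0.2]
width: 0.0847
```

{"method": "step_arm", "body": {"plan": [[[-10, 38, 0, 0, 90], [-20, 76, 0, 0, 90], [-30, 114, 0, 0, 90], [-40, 152, 0, 0, 90], [-50, 190, 0, 0, 90], [-56, 210, 0, 0, 90], [-56, 214, 0, 0, 90], [-56, 214, 0, 0, 90]]]}}

```text
time: 11.53
tool_pos: [0.4323, 0.2458, 0.171]
ee_rot: [3.141, 0.0, 1.574]
wrist_force: [-0.2, -0.3, -0.2]
width: 0.085
```

```bash
python3 - <<'E'
from h import *
s=snap('wrist','w4.png');o=robot.get_obs();print(o['tool_pos'],o['wrist_force'],o['width'])
print(proj('w4.png',np.array([(.431,.247,.064),(.518,.331,.064)])))
t=snap('scene','s4.png')
im=np.zeros((400,800,3),np.uint8); im[:,:480]=s['frame'][:,80:560,::-1]; im[:280,480:]=cv2.resize(t['frame'][150:220,190:270,::-1],(320,280),interpolation=cv2.INTER_CUBIC)
cv2.imwrite('pics/c5.png',im)
E
```

```text
[0.43271321 0.24461501 0.17103103] [ 0.24398658 -0.06020005 -0.99560934] 0.08443153429956567
[[318.78900015 199.33148126]
 [409.72986601 114.95841154]]
```

View pics/c5.png

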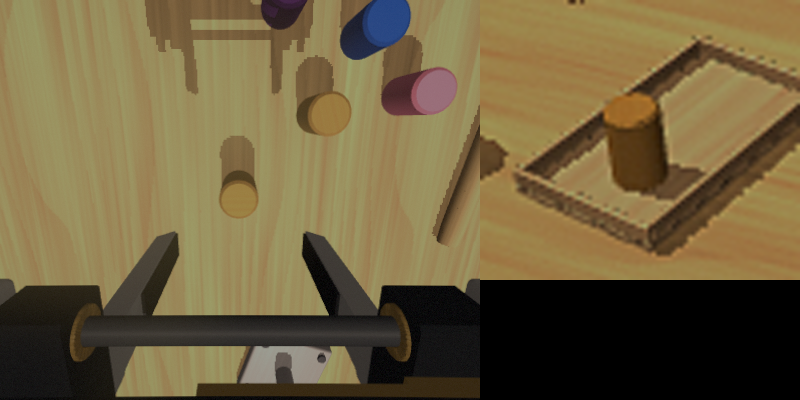

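B stands upright in the tray. A is at (319,199), exactly where predicted. I'll grasp A.

{"method": "step_arm", "body": {"plan": [[[-1, 2, -30, 0, 90], [-1, 2, -65, 0, 90], [-1, 2, -100, 0, 90], [-1, 2, -125, 0, 75], [-1, 2, -138, 0, 60], [-1, 2, -144, 0, 60], [-1, 2, -144, 0, 50], [-1, 2, -144, 0, 40]]]}}

```text
time: 12.3
tool_pos: [0.4326, 0.2461, 0.028]
ee_rot: [3.14, -0.0, 1.569]
wrist_force: [-0.1, -0.0, 0.4]
width: 0.0546
```

{"method": "step_arm", "body": {"plan": [[[0, 0, 0, 0, 20], [0, 0, 0, 0, 10], [0, 0, 0, 0, 10], [0, 0, 0, 0, 10], [0, 0, 0, 0, 10], [0, 0, 0, 0, 10]]]}}

```text
time: 12.8
tool_pos: [0.4324, 0.2469, 0.0288]
ee_rot: [3.139, -0.0, 1.571]
wrist_force: [-1.4, -1.2, 5.7]
width: 0.0414
```

{"method": "step_arm", "body": {"plan": [[[0, 0, 35, 0, 10], [2, -10, 70, 0, 10], [11, -45, 100, 0, 10], [20, -83, 100, 0, 10], [29, -121, 100, 0, 10], [38, -159, 100, 0, 10], [47, -197, 100, 0, 10], [56, -235, 100, 0, 10]]]}}

```text
time: 13.47
tool_pos: [0.4875, 0.0101, 0.1266]
ee_rot: [3.142, -0.0, 1.571]
wrist_force: [0.7, 0.7, -3.6]
width: 0.0419
```

{"method": "step_arm", "body": {"plan": [[[7, -32, 0, 0, 10], [9, -38, 0, 0, 10], [9, -38, 0, 0, 10], [9, -38, -10, 0, 10], [9, -38, -20, 0, 10], [9, -38, -30, 0, 10], [9, -38, -32, 0, 10], [9, -38, -34, 0, 10]]]}}

```text
time: 14.13
tool_pos: [0.4955, -0.025, 0.0915]
ee_rot: [-3.139, -0.001, 1.573]
wrist_force: [-0.1, 1.0, -2.0]
width: 0.0418
```

{"method": "step_arm", "body": {"plan": [[[1, -1, 0, 0, 10], [1, -1, -1, 0, 10], [1, -1, -2, 0, 10], [1, -1, -3, 0, 10], [1, -1, -4, 0, 10], [1, -1, -5, 0, 10], [1, -1, -5, 0, 10]]]}}

```text
time: 14.72
tool_pos: [0.4975, -0.0273, 0.0881]
ee_rot: [-3.141, -0.0, 1.571]
wrist_force: [-0.1, -0.4, -3.9]
width: 0.0418
```

{"method": "step_arm", "body": {"plan": [[[0, 1, -1, 0, 10], [0, 1, -2, 0, 10], [0, 1, -3, 0, 10], [0, 1, -4, 0, 10], [0, 1, -4, 0, 10]]]}}

```text
time: 15.13
tool_pos: [0.4977, -0.0262, 0.0859]
ee_rot: [3.141, 0.0, 1.571]
wrist_force: [-4.0, 0.3, 6.2]
width: 0.0415
```

Contact near the pin's top, with a lateral force of -4 N in x. This is either a narrow bore or a small offset, so I'll back up and shift in x.

{"method": "step_arm", "body": {"plan": [[[-1, 0, 2, 0, 10], [-1, 0, 2, 0, 10], [-1, 0, 1, 0, 10], [-1, 0, 0, 0, 10], [-1, 0, -1, 0, 10], [-1, 0, -1, 0, 10]]]}}

```text
time: 15.63
tool_pos: [0.4963, -0.0262, 0.0824]
ee_rot: [-3.141, -0.0, 1.571]
wrist_force: [0.1, -0.4, -4.1]
width: 0.0417
```

A small -x correction freed it, and it is now sliding down over the pin. I'll continue gently.

{"method": "step_arm", "body": {"plan": [[[0, 0, -2, 0, 10], [0, 0, -4, 0, 10], [0, 0, -6, 0, 10], [0, 0, -8, 0, 10], [0, 0, -10, 0, 10], [0, 0, -12, 0, 10], [0, 0, -14, 0, 10], [0, 0, -14, 0, 10]]]}}

```text
time: 16.3
tool_pos: [0.4964, -0.0262, 0.0686]
ee_rot: [-3.141, -0.0, 1.571]
wrist_force: [-0.2, 0.6, -3.2]
width: 0.0414
```

{"method": "step_arm", "body": {"plan": [[[0, 0, -2, 0, 10], [0, 0, -4, 0, 10], [0, 0, -6, 0, 10], [0, 0, -8, 0, 10], [0, 0, -10, 0, 10], [0, 0, -12, 0, 10], [0, 0, -14, 0, 10], [0, 0, -14, 0, 10]]]}}

```text
time: 16.97
tool_pos: [0.4964, -0.0262, 0.0546]
ee_rot: [-3.141, -0.0, 1.571]
wrist_force: [-0.6, 0.5, -4.6]
width: 0.0418
```

Past B's stop already. Seat contact is expected at tip ≈ 47–49 mm.

{"method": "step_arm", "body": {"plan": [[[0, 0, -1, 0, 10], [0, 0, -2, 0, 10], [0, 0, -3, 0, 10], [0, 0, -4, 0, 10], [0, 0, -5, 0, 10], [0, 0, -6, 0, 10], [0, 0, -6, 0, 10]]]}}

```text
time: 17.55
tool_pos: [0.4965, -0.0262, 0.0489]
ee_rot: [-3.141, -0.0, 1.571]
wrist_force: [-2.1, 0.5, -3.7]
width: 0.0419
```

{"method": "step_arm", "body": {"plan": [[[0, 0, -1, 0, 10], [0, 0, -2, 0, 10], [0, 0, -2, 0, 10]]]}}

```text
time: 17.8
tool_pos: [0.4965, -0.0262, 0.0488]
ee_rot: [-3.142, 0.0, 1.571]
wrist_force: [-6.5, 1.5, 5.7]
width: 0.0419
```

A is fully home at tip z = 48.8 mm, which equals its 28.8 mm pick-up height plus the 20 mm plate. Now I'll release it and fetch C.

{"method": "step_arm", "body": {"plan": [[[0, 0, 1, 0, 75], [0, 0, 1, 0, 75], [0, 0, 1, 0, 75], [0, 0, 1, 0, 75], [0, 0, 30, 0, 85], [0, 0, 65, 0, 85], [0, 0, 100, 0, 85], [2, 30, 130, 0, 85]]]}}

```text
time: 18.47
tool_pos: [0.4996, -0.0002, 0.1791]
ee_rot: [3.138, 0.003, 1.565]
wrist_force: [1.7, 0.3, -0.4]
width: 0.0802
```

{"method": "step_arm", "body": {"plan": [[[2, 38, 0, 0, 85], [4, 76, 0, 0, 85], [7, 114, 0, 0, 85], [9, 152, 0, 0, 85], [12, 190, 0, 0, 85], [14, 228, 0, 0, 85], [17, 266, 0, 0, 85], [19, 304, 0, 0, 85]]]}}

```text
time: 19.13
tool_pos: [0.518, 0.3093, 0.1767]
ee_rot: [3.14, -0.0, 1.571]
wrist_force: [0.4, -0.7, 0.6]
width: 0.0802
```

{"method": "step_arm", "body": {"plan": [[[1, 20, 0, 0, 85], [1, 23, 0, 0, 85], [1, 23, 0, 0, 85]]]}}

```text
time: 19.38
tool_pos: [0.5185, 0.3313, 0.1761]
ee_rot: [3.142, 0.001, 1.573]
wrist_force: [0.3, -0.5, -1.1]
width: 0.0797
```

```bash
python3 - <<'E'
from h import *
s=snap('wrist','w5.png');o=robot.get_obs();print(o['tool_pos'],o['wrist_force'],o['width'])
print(proj('w5.png',np.array([(.518,.331,.064)])))
t=snap('scene','s5.png')
im=np.zeros((400,800,3),np.uint8); im[:,:480]=s['frame'][:,80:560,::-1]; im[:300,480:]=cv2.resize(t['frame'][150:225,285:365,::-1],(320,300),interpolation=cv2.INTER_CUBIC)
cv2.imwrite('pics/c6.png',im)
E
```

```text
[0.51873442 0.32999439 0.17629543] [-0.50867521 -0.16761124 -0.24001571] 0.07964791347157164
[[319.54241827 199.42173681]]
```

View pics/c6.png

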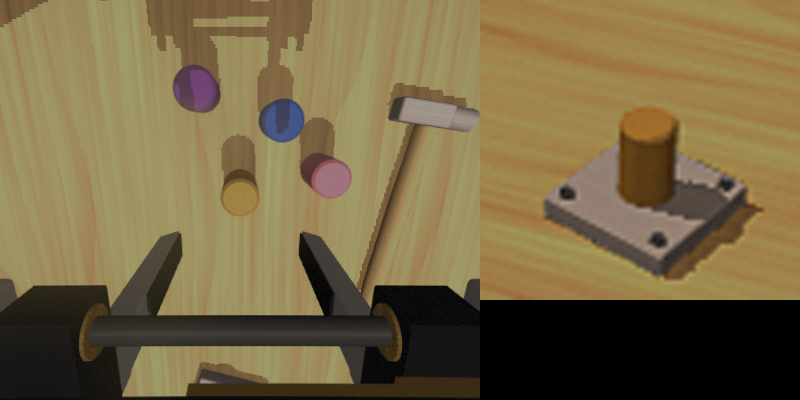

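A sits flat on the plate. C is at (320,197), as predicted. I'll grasp it with a narrower opening, because the pink one stands close by.

{"method": "step_arm", "body": {"plan": [[[0, 1, -30, 0, 65], [0, 1, -60, 0, 65], [0, 1, -95, 0, 65], [0, 1, -125, 0, 65], [0, 1, -142, 0, 65], [0, 1, -148, 0, 60], [0, 1, -148, 0, 40], [0, 1, -148, 0, 20]]]}}

```text
time: 20.15
tool_pos: [0.5196, 0.3305, 0.03]
ee_rot: [3.14, -0.001, 1.569]
wrist_force: [0.4, 0.8, 0.4]
width: 0.0466
```

{"method": "step_arm", "body": {"plan": [[[0, 0, 0, 0, 10], [0, 0, 0, 0, 10], [0, 0, 0, 0, 10], [0, 0, 0, 0, 10]]]}}

```text
time: 20.48
tool_pos: [0.5199, 0.3315, 0.0307]
ee_rot: [3.138, -0.001, 1.571]
wrist_force: [0.2, -1.5, 3.4]
width: 0.0422
```

{"method": "step_arm", "body": {"plan": [[[0, 0, 35, 0, 10], [0, 0, 70, 0, 10], [0, -10, 105, 0, 10], [-2, -35, 130, 0, 10], [-5, -70, 140, 0, 10], [-8, -108, 140, 0, 10], [-11, -146, 140, 0, 10], [-13, -184, 140, 0, 10]]]}}

```text
time: 21.15
tool_pos: [0.5048, 0.146, 0.1687]
ee_rot: [3.141, -0.0, 1.572]
wrist_force: [0.8, 0.2, -3.3]
width: 0.0418
```

{"method": "step_arm", "body": {"plan": [[[-3, -38, 0, 0, 10], [-6, -76, 0, 0, 10], [-8, -114, 0, 0, 10], [-11, -152, 0, 0, 10], [-14, -190, 0, 0, 10], [-17, -228, 0, 0, 10], [-20, -266, 0, 0, 10], [-22, -304, 0, 0, 10]]]}}

```text
time: 21.82
tool_pos: [0.4828, -0.1582, 0.1684]
ee_rot: [-3.141, -0.0, 1.571]
wrist_force: [0.2, 0.7, -4.2]
width: 0.0419
```

{"method": "step_arm", "body": {"plan": [[[-3, -38, 0, 0, 10], [-6, -76, 0, 0, 10], [-9, -110, 0, 0, 10], [-10, -130, 0, 0, 10], [-10, -135, 0, 0, 10], [-10, -135, -20, 0, 10], [-10, -135, -45, 0, 10], [-10, -135, -70, 0, 10]]]}}

```text
time: 22.48
tool_pos: [0.4741, -0.2914, 0.0984]
ee_rot: [3.14, 0.0, 1.571]
wrist_force: [-0.4, -0.7, -3.7]
width: 0.0421
```

{"method": "step_arm", "body": {"plan": [[[0, 0, -20, 0, 10], [0, 0, -40, 0, 10], [0, 0, -52, 0, 10], [0, 0, -56, 0, 10], [0, 0, -58, 0, 10], [0, 0, -60, 0, 10], [0, 0, -61, 0, 10], [0, 0, -61, 0, 10]]]}}

```text
time: 23.15
tool_pos: [0.4743, -0.2922, 0.0388]
ee_rot: [3.14, 0.001, 1.571]
wrist_force: [0.8, -1.0, -3.5]
width: 0.0421
```

{"method": "step_arm", "body": {"plan": [[[0, 0, -1, 0, 10], [0, 0, -2, 0, 10], [0, 0, -2, 0, 10]]]}}

```text
time: 23.4
tool_pos: [0.4741, -0.2922, 0.0367]
ee_rot: [3.14, 0.001, 1.571]
wrist_force: [-0.2, 0.4, -0.1]
width: 0.0422
```

{"method": "step_arm", "body": {"plan": [[[0, 0, -1, 0, 10], [0, 0, -1, 0, 10], [0, 0, -1, 0, 70], [0, 0, -1, 0, 70], [0, 0, -1, 0, 70], [0, 0, 30, 0, 70], [0, 0, 65, 0, 70], [0, 0, 105, 0, 70]]]}}

```text
time: 24.07
tool_pos: [0.4724, -0.2908, 0.1394]
ee_rot: [-3.138, -0.003, 1.571]
wrist_force: [0.8, -0.0, -0.0]
width: 0.066
```

{"method": "step_arm", "body": {"plan": [[[0, 30, 30, 0, 70], [0, 65, 60, 0, 70], [0, 100, 80, 0, 70], [0, 100, 80, 0, 70]]]}}

```text
time: 24.4
tool_pos: [0.4758, -0.1885, 0.2269]
ee_rot: [3.132, 0.002, 1.575]
wrist_force: [-0.2, 0.4, -0.4]
width: 0.066
```

```bash
python3 - <<'E'
from h import *
o=robot.get_obs();print(o['time'],o['tool_pos'],o['wrist_force'],o['width'])
t=snap('scene','s6.png'); im=cv2.resize(t['frame'][140:340,140:520,::-1],(800,421),interpolation=cv2.INTER_CUBIC)
cv2.imwrite('pics/c7.png',im)
E
```

```text
24.4 [ 0.47580953 -0.18846176  0.22694611] [-0.18404535  0.43080697 -0.35044336] 0.06603963073311787
```

View pics/c7.png

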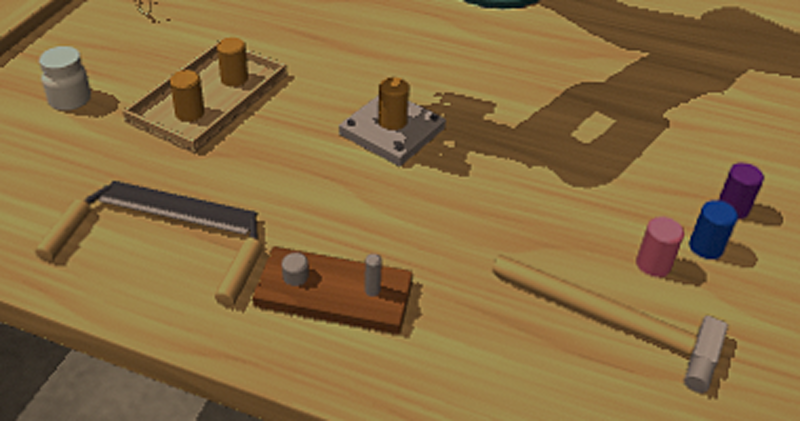

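Both rejects stand in the tray (at (187,97) and (232,62) in the crop) and A is on the plate at (393,103). The other things look undisturbed, so I'll hand in.

```bash
python3 -c "
from bench import robot
print(robot.close_job())"
```

```text
the job is handed in; nothing more can be done
None
```

Ferrule A fits. It sits fully home on the gauge plate, and B and C stand upright on the floor of the tray. I handed the job in with about 24 s on the robot's clock.

- **B:** it slid over the pin but stopped about 10 mm above the plate under roughly 9 N. It has the wide, shallow bore, so it went to the tray.
- **A:** it first caught lightly on the pin's chamfer at about 6 N. After I eased it 1 mm sideways it slid down freely. It seated at 48.8 mm tip height, which matches its pick-up height plus the 20 mm plate.
- **C:** I did not try it on the pin, because only one ferrule fits and A was already home. It went straight to the tray.

The last picture shows A on the plate, B and C standing in the tray, and the drawknife, hammer, jar, spare pins and coloured look-alikes apparently undisturbed. The highest force reported at the end of a move was about 10 N. No check failed or disagreed.

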